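Make ready the paint-jar shaker on the shop counter

TASK

Get the paint shaker ready to run: first tighten the four square corner nuts clockwise by half a turn each, fully to their stops and in cross order (any corner, then the one diagonally opposite, then the other two), so that the cradle plate goes down evenly. Then stand every loose paint jar upright in the channel between the fixed end stop and the open jaw, and only then unlock the T-bar clamp, slide the jaw to bring its pointer to the mark, and lock the clamp again, never sliding the jaw while the clamp is locked. All jars must finally stand upright in the channel behind the jaw; leave the sand timer and the small card box where they are.

Things in the scene. Friction and masses are not known exactly. Their poses are not given: they have to be found in the camera images.
- nut_near_left (a joint): Turn of the near left hand nut of the paint shaker (seen from the robot, left is +y): 0 = backed off, grows clockwise seen from above, 3.14 = tight against its stop; it starts between 0 and 0.2. Friction torque 0.08 N m. The nut goes down 3 mm in the half turn and carries its corner of the cradle plate with it.
- nut_near_left_top (a point): Centre of the top face of the near left nut: upright square black nut 26 x 26 mm, 28 mm tall, brass insert, a bare stud standing 7 to 10 mm above it, on a 24 mm round collar 18 mm tall. x, y axes square to the flats (any quarter turn is the same grasp), z up; they turn with the nut. The four stand at the corners of a rectangle 150 mm (x of tray) by 230 mm (y of tray).
- nut_far_right (a joint): Turn of the far right hand nut of the paint shaker (seen from the robot, left is +y): 0 = backed off, grows clockwise seen from above, 3.14 = tight against its stop; it starts between 0 and 0.2. Friction torque 0.08 N m. The nut goes down 3 mm in the half turn and carries its corner of the cradle plate with it.
- nut_far_right_top (a point): Centre of the top face of the far right nut: upright square black nut 26 x 26 mm, 28 mm tall, brass insert, a bare stud standing 7 to 10 mm above it, on a 24 mm round collar 18 mm tall. x, y axes square to the flats (any quarter turn is the same grasp), z up; they turn with the nut. The four stand at the corners of a rectangle 150 mm (x of tray) by 230 mm (y of tray).
- nut_near_right (a joint): Turn of the near right hand nut of the paint shaker (seen from the robot, left is +y): 0 = backed off, grows clockwise seen from above, 3.14 = tight against its stop; it starts between 0 and 0.2. Friction torque 0.08 N m. The nut goes down 3 mm in the half turn and carries its corner of the cradle plate with it.
- nut_near_right_top (a point): Centre of the top face of the near right nut: upright square black nut 26 x 26 mm, 28 mm tall, brass insert, a bare stud standing 7 to 10 mm above it, on a 24 mm round collar 18 mm tall. x, y axes square to the flats (any quarter turn is the same grasp), z up; they turn with the nut. The four stand at the corners of a rectangle 150 mm (x of tray) by 230 mm (y of tray).
- nut_far_left (a joint): Turn of the far left hand nut of the paint shaker (seen from the robot, left is +y): 0 = backed off, grows clockwise seen from above, 3.14 = tight against its stop; it starts between 0 and 0.2. Friction torque 0.08 N m. The nut goes down 3 mm in the half turn and carries its corner of the cradle plate with it.
- nut_far_left_top (a point): Centre of the top face of the far left nut: upright square black nut 26 x 26 mm, 28 mm tall, brass insert, a bare stud standing 7 to 10 mm above it, on a 24 mm round collar 18 mm tall. x, y axes square to the flats (any quarter turn is the same grasp), z up; they turn with the nut. The four stand at the corners of a rectangle 150 mm (x of tray) by 230 mm (y of tray).
- tray (a point): Centre of the top of the aluminium cradle plate (192 x 280 mm, y lengthwise, z up, 63 mm above the worktop, 60 when seated) on the 185 x 270 mm black housing. The jar channel runs along y at x = 0: 52 mm clear between rails 15 mm high, 3 thick; at y = -105 mm a fixed end stop 58 mm wide, 18 high; the jaw closes the +y end; the jars stand on the plate.
- jaw (a joint): Travel in m of the sliding end jaw: 0 = fully open (centre at y = +103 mm of tray), grows as it slides towards the fixed end stop (-y of tray), up to 0.075; starts at 0 to 0.015. Friction 4 N plus 8 N per m/s. Dark steel block 44 mm wide (x), 26 mm thick (y), top 49 mm above the plate; moved by the clamp bar on top.
- pointer (a point): Tip of the thin arm with a white line that reaches from the jaw over the near (-x) rail, at the middle of the jaw's thickness (the jaw's face to the jars lies 13 mm further along -y). Axes as tray.
- mark (a point): White line on the small dark clip on the near rail: the mark where the pointer shall stand. The clip's place along y differs from start to start (tray y = 48 to 63 mm); it is not to be moved. Axes as tray.
- clamp (a joint): Turn of the T-bar clamp on the jaw: 0 = locked (bar along the channel, y of tray), grows anticlockwise seen from above, 1.4 = unlocked (bar across the channel). Starts at 0. Friction torque 0.06 N m. It has no latch: only care keeps the jaw from being forced while locked, so unlock before sliding.
- clamp_bar (a point): Centre of the top face of the clamp's black T-bar, on its turning axis. The bar is 46 mm long along this point's y, 12 mm wide along its x and 22 mm high, 7 mm clear above the jaw's top; z up; the axes turn with the bar.
- jar_a: A squat hobby-paint jar, upright, round, 40 mm in diameter and 30 mm tall over its white screw cap, about 60 g; origin at the centre of its underside, z up through the cap. It may be absent.
- jar_b: A squat hobby-paint jar, upright, round, 40 mm in diameter and 30 mm tall over its white screw cap, about 60 g; origin at the centre of its underside, z up through the cap. It may be absent.
- jar_c: A squat hobby-paint jar, upright, round, 40 mm in diameter and 30 mm tall over its white screw cap, about 60 g; origin at the centre of its underside, z up through the cap. It may be absent.
- jar_d: A squat hobby-paint jar, upright, round, 40 mm in diameter and 30 mm tall over its white screw cap, about 60 g; origin at the centre of its underside, z up through the cap. It may be absent.
- sand_timer: Sand timer, 36 mm in diameter, 85 mm tall, standing loose; origin under its centre. Bystander.
- tuck_box: Small upright card-game box 70 x 38 x 92 mm, standing loose; origin under its centre. Bystander.

How it is judged:
On the way, in this order (a step that is already met when the one before it is completed fails the run):
1. one nut is tightened half a turn, the others still slack (((value of joint nut_near_left above 2.75 rad and value of joint each of nut_far_right, nut_near_right, nut_far_left below 0.6 rad) or (value of joint each of nut_near_left, nut_near_right, nut_far_left below 0.6 rad and value of joint nut_far_right above 2.75 rad) or (value of joint each of nut_near_left, nut_far_right, nut_far_left below 0.6 rad and value of joint nut_near_right above 2.75 rad) or (value of joint each of nut_near_left, nut_far_right, nut_near_right below 0.6 rad and value of joint nut_far_left above 2.75 rad))), for 0.2 s.
2. the nut diagonally opposite is tightened, the other two still slack (((value of joint each of nut_near_left, nut_far_right above 2.75 rad and value of joint each of nut_near_right, nut_far_left below 0.6 rad) or (value of joint each of nut_near_left, nut_far_right below 0.6 rad and value of joint each of nut_near_right, nut_far_left above 2.75 rad))), for 0.2 s.
3. a third nut is tightened (((value of joint nut_near_left below 0.6 rad and value of joint each of nut_far_right, nut_near_right, nut_far_left above 2.75 rad) or (value of joint each of nut_near_left, nut_near_right, nut_far_left above 2.75 rad and value of joint nut_far_right below 0.6 rad) or (value of joint each of nut_near_left, nut_far_right, nut_far_left above 2.75 rad and value of joint nut_near_right below 0.6 rad) or (value of joint each of nut_near_left, nut_far_right, nut_near_right above 2.75 rad and value of joint nut_far_left below 0.6 rad))), for 0.2 s.
4. the fourth nut is tightened: the plate is seated (value of joint each of nut_near_left, nut_far_right, nut_near_right, nut_far_left above 2.75 rad), for 0.2 s.
5. every paint jar stands in the channel, the jaw still open and locked (all of step 4 and x of jar_a in the frame of tray between -0.012 and 0.012 m and y of each of jar_a, jar_b, jar_c, jar_d in the frame of pointer below -0.027 m and y of each of jar_a, jar_b, jar_c, jar_d in the frame of tray above -0.093 m and z of jar_a in the frame of tray between -0.005 and 0.005 m and angle between each of jar_a, jar_b, jar_c, jar_d's own z axis and vertical below 0.12 rad and linear speed of each of jar_a, jar_b, jar_c, jar_d below 0.02 m/s and x of jar_b in the frame of tray between -0.012 and 0.012 m and z of jar_b in the frame of tray between -0.005 and 0.005 m and x of jar_c in the frame of tray between -0.012 and 0.012 m and z of jar_c in the frame of tray between -0.005 and 0.005 m and x of jar_d in the frame of tray between -0.012 and 0.012 m and z of jar_d in the frame of tray between -0.005 and 0.005 m and value of joint jaw below 0.03 m and value of joint clamp below 0.2 rad), for 0.2 s.
6. the clamp is unlocked with the jaw still open (value of joint clamp above 1.1 rad and value of joint jaw below 0.03 m), for 0.1 s.
7. the jaw's pointer is at the mark, the clamp unlocked (value of joint clamp above 1.1 rad and y of pointer in the frame of mark between -0.004 and 0.004 m), for 0.1 s.
8. the clamp is locked with the jaw at the mark (value of joint clamp below 0.2 rad and y of pointer in the frame of mark between -0.004 and 0.004 m), for 0.2 s.
At the end, for the whole second after the job is handed in: All four nuts within 0.39 rad of their stops; the pointer within 4 mm of the mark; the clamp locked (under 0.2 rad); every paint jar standing at rest on the channel floor (within 5 mm of the plate's height and 12 mm of the channel's middle), upright within 0.12 rad, between end stop and jaw (all of step 4 and all of step 8 and x of jar_a in the frame of tray between -0.012 and 0.012 m and y of each of jar_a, jar_b, jar_c, jar_d in the frame of pointer below -0.027 m and y of each of jar_a, jar_b, jar_c, jar_d in the frame of tray above -0.093 m and z of jar_a in the frame of tray between -0.005 and 0.005 m and angle between each of jar_a, jar_b, jar_c, jar_d's own z axis and vertical below 0.12 rad and linear speed of each of jar_a, jar_b, jar_c, jar_d below 0.02 m/s and x of jar_b in the frame of tray between -0.012 and 0.012 m and z of jar_b in the frame of tray between -0.005 and 0.005 m and x of jar_c in the frame of tray between -0.012 and 0.012 m and z of jar_c in the frame of tray between -0.005 and 0.005 m and x of jar_d in the frame of tray between -0.012 and 0.012 m and z of jar_d in the frame of tray between -0.005 and 0.005 m); the robot touches nothing.
It fails at once if the jaw stands well away from both its open start and the mark (over 10 mm) with the clamp locked, so was slid locked or locked in the wrong place (value of joint clamp below 0.3 rad and value of joint jaw above 0.024 m and (y of pointer in the frame of mark above 0.01 m or y of pointer in the frame of mark below -0.01 m)).
It fails at once if the sand timer or the card box is moved more than 4 cm or knocked over (distance of any of sand_timer, tuck_box from where it was at the start of the episode above 0.04 m or angle between any of sand_timer, tuck_box's own z axis and vertical above 0.5 rad).
Of jar_a, jar_b, jar_c, jar_d only 2 to 3 are there at a start; the rules pass over those that are not, and their reading is None.
At some moment in a run one of jar_a, jar_b, jar_c, jar_d may be knocked a few centimetres aside while the robot is not near it.
It also fails if it takes over 210 s, if anything falls off the work surface, if the arm or the gripper's body presses on something with over 40 N, if the wrist force passes 120 N, or if a joint passes its speed limit or range.

ROBOT

A 7-joint arm with a two-finger parallel gripper is mounted at the origin on a cart in front of the work surface, level with it; the furniture and walls round the work are solid. World frame = base frame: x ahead of the robot, y to its left, z up, the work surface at z = 0. Lengths are in m, angles in rad, forces in N, time in s.
With the tool pointing down it reaches from about 0.425 to 0.925 m from the base axis. Payload 6.8 kg.
Tool frame: the origin (TCP) lies between the finger pads; the fingertips stand 11 mm ahead of it and the grasp point (between the pads) lies 8 mm behind it; z points along the fingers, y is the line along which they close (so a half turn about z gives the same grasp; the last joint's range is limited). The gripper opens to 85 mm and grips with 20 to 120 N. Pads are 22 mm wide; open, the fingers measure 114 mm over their backs; the gripper's body (76 mm by 85 mm) begins 54 mm behind the grasp point. The pads swing forward as they close: fully open they stand 13 mm farther back than shut.
Start: joints at [0.996, 0.477, 0.022, 1.555, -0.011, 1.109, -0.083], TCP at [0.304, -0.603, 0.242] pointing down, gripper open.
Joint ranges: [-2.96, 2.96], [-0.34, 2.1], [-1.41, 1.46], [0.24, 2.44], [-1.37, 4.51], [0.17, 1.92], [-2.96, 2.96]. Speed limits (rad/s): [2.39, 2.39, 3.14, 3.14, 3.14, 3.14, 3.14].

INTERFACE

Orientations are given as a unit quaternion [w, x, y, z].
In Python, from cell import env, vision gives the robot as it stands (env), with the cameras (vision). Calls block until the motion is done:
- env.reach(position, orientation): joint-space move of the TCP to a pose.
- env.movel(position, velocity=0.15, rot=None, stop_force=None): straight line of the TCP; rot=None keeps the orientation; velocity is the mean speed in m/s. With stop_force (N) it stops when the force on the tool has changed by that much, and returns True; else False.
- env.goto_joints(angles): joint-space move.
- env.grip(opening, f_grip=None): finger opening in m; f_grip is the grip in N (None keeps the last); returns when the fingers have stopped.
- env.dwell(seconds).
- env.inverse_kinematics(position, orientation): joint angles nearest the present ones, or None.
- vision.camera(name): name is "side" or "top" or "wrist"; returns the picture (400x640x3 uint8, blue, green, red); there is no depth.
- vision.calibration(name): a dict with "fx", "fy", "cx", "cy" (pixels), "rvec" (rotation vector, rad) and "tvec" (3), from world to camera coordinates, as OpenCV has them. Camera axes: x right, y down, z forward; pixel columns grow to the right and rows downward; lengths in m; the calibration is good to about 2 mm. A picture is of the moment at which its call begins: read the wrist's pose just before it. calibration takes no time and is no camera call; for the wrist camera it gives the pose at the moment of the call.
A pose or a line that the arm cannot do raises env.PlanningError and nothing moves.
- env.job_done(): hands the job in; it is judged then, once.
Readings, each from a call of its own:
- env.get_time(): time.
- env.get_qpos(): joint angles.
- env.get_joint_velocities(): joint speeds.
- env.get_joint_torque(): joint torques, N m.
- env.get_tcp_pos(): TCP position.
- env.get_orientation(): TCP orientation.
- env.get_force(): force on the tool from outside, world axes, zero at the start.
- env.get_torque(): the same for the moment, N m.
- env.get_opening(): finger opening in m.
- env.get_gripper_force(): force on a finger pad.
Only numpy, scipy, OpenCV 4.12 (cv2) and the standard library are available. Lean on these libraries where they do the work, as an engineer would, in place of code of your own. Each camera call takes 0.05 s, during which the arm holds its last target. There are 200 camera calls.

## Working session

There is one attempt and no reset: what is moved stays moved. The work goes in short steps, each a Python script; the robot and the scene stay as the last script left them, time stands still between calls to the robot, and variables do not carry over. Pictures are saved under pics/ and viewed, at most 14 in all, crops included, and the job is handed in when it is done.

```bash
ls; mkdir -p pics
cat > h.py <<'E'
import numpy as np, cv2
from cell import env, vision
def P(n):
    c=vision.calibration(n); K=np.array([[c['fx'],0,c['cx']],[0,c['fy'],c['cy']],[0,0,1.]])
    R=cv2.Rodrigues(np.array(c['rvec'],float))[0]; return K,R,np.array(c['tvec'],float).ravel()
def ray(cal,uv,z):
    K,R,t=cal; uv=np.atleast_2d(uv).astype(float)
    d=(R.T@np.linalg.inv(K)@np.c_[uv,np.ones(len(uv))].T).T; o=-R.T@t
    return o+d*((z-o[2])/d[:,2])[:,None]
def proj(cal,p):
    K,R,t=cal; q=(K@(R@np.atleast_2d(p).T+t[:,None])).T; return q[:,:2]/q[:,2:]
def tri(obs):  # [(cal,uv),...]
    A=np.zeros((3,3));b=np.zeros(3);
    for (K,R,t),uv in obs:
        d=R.T@np.linalg.inv(K)@np.r_[uv,1];d/=np.linalg.norm(d);M=np.eye(3)-np.outer(d,d);A+=M;b+=M@(-R.T@t)
    return np.linalg.solve(A,b)
def Q(yaw): # tool down; tool y axis along world direction: yaw=0 -> x fwd, y -> -y
    return np.array([0,np.cos(yaw/2),np.sin(yaw/2),0])
E
python3 - <<'E'
from h import *
for n in ['top','side','wrist']:
    cv2.imwrite(f'pics/{n}0.png',vision.camera(n)); K,R,t=P(n); print(n,K[0,0],-R.T@t, R[2])
print(env.get_orientation(),env.get_time())
E
```

```text
cell.py
pics
top 369.3103983501867 [ 0.3840992  -0.04866081  1.30923905] [ 0.12756239  0.01473796 -0.99172104]
side 506.65093817926896 [0.07954801 0.96827643 0.78814552] [ 0.33363248 -0.77947855 -0.53019106]
wrist 326.71329249094856 [ 0.36328908 -0.5739001   0.37299843] [-0.2333561  -0.11512695 -0.96555203]
[-6.71440864e-04  9.72882438e-01  2.31299084e-01 -2.11375054e-04] 0.15
```

View pics/top0.png

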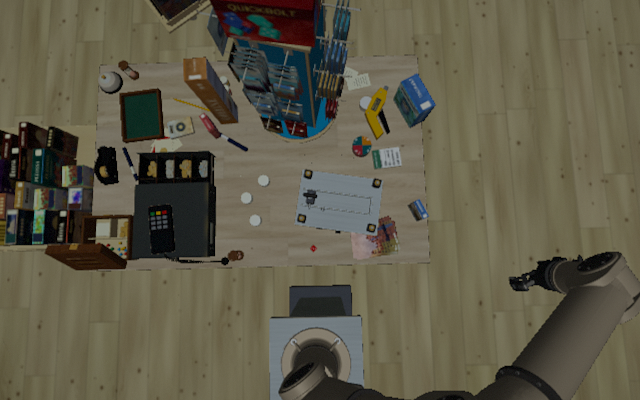

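View pics/side0.png

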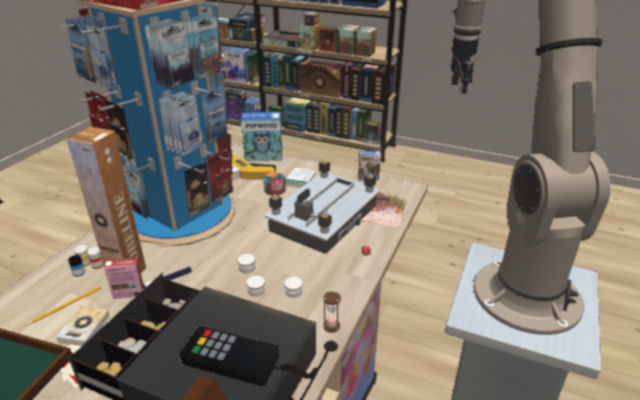

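The top view shows the shaker centred near (338,200), with nuts near (308,174), (376,183), (303,226) and (372,227). Three white-capped jars are at (264,181), (247,198) and (255,220), and the sand timer is at (235,257). In the side view the jars are at (246,262), (256,285) and (293,286). Next I'll take wrist views.

Run:
```python
from h import *
c=P('top')
print('nuts',ray(c,[(308,174),(376,183),(303,226),(372,227)],.09).round(3)); print('jars',ray(c,[(264,181),(247,198),(255,220)],.03).round(3))
t=ray(c,[(338,200)],.06)[0]
K,R,tt=P('wrist'); o=-R.T@tt
from scipy.spatial.transform import Rotation as Ro
q=env.get_orientation(); Rt=Ro.from_quat(np.r_[q[1:],q[0]]).as_matrix()
print('cam in tool',(Rt.T@(o-env.get_tcp_pos())).round(4),(R@Rt).round(3).tolist())
for i,(dx,dy) in enumerate([(-.06,-.0),(-.06,.2)]):
    env.reach([t[0]+dx,t[1]+dy,.30],Q(0)); env.dwell(.3)
    K,R,tt=P('wrist'); cv2.imwrite(f'pics/w{i}.png',vision.camera('wrist')); np.savez(f'pics/w{i}.npz',K=K,R=R,t=tt); print(env.get_tcp_pos(),-R.T@tt,R[2],env.get_time(),env.get_qpos().round(2))
```

```text
nuts [[ 0.634  0.01   0.09 ]
 [ 0.597 -0.217  0.09 ]
 [ 0.459  0.03   0.09 ]
 [ 0.45  -0.197  0.09 ]]
jars [[0.625 0.169 0.03 ]
 [0.566 0.229 0.03 ]
 [0.488 0.201 0.03 ]]
cam in tool [ 0.0661  0.0012 -0.1314] [[0.0, 1.0, 0.001], [-0.966, 0.001, -0.26], [-0.26, -0.001, 0.966]]
[ 0.48669114 -0.0891555   0.2999525 ] [ 0.55335568 -0.0902086   0.43135136] [-2.60690177e-01  9.40271787e-04 -9.65422057e-01] 2.475 [ 0.28  0.14 -0.25  1.89  0.04  1.12 -1.55]
[0.4868577  0.110142   0.29996303] [0.55359685 0.10883029 0.43141938] [-0.26055479  0.00105831 -0.96545848] 3.6417 [ 0.02  0.16 -0.41  1.87  0.07  1.12 -1.99]
```

View w0.

View pics/w0.png

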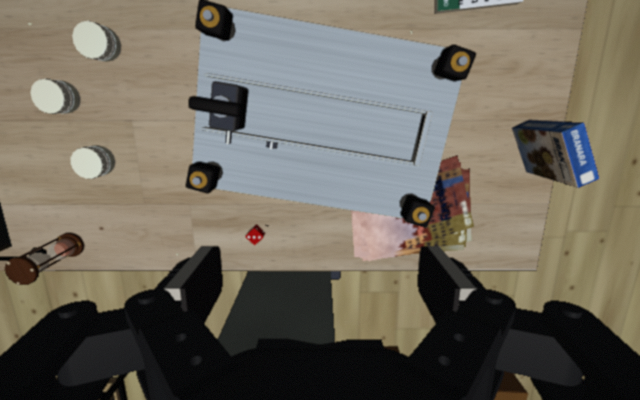

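View pics/w1.png

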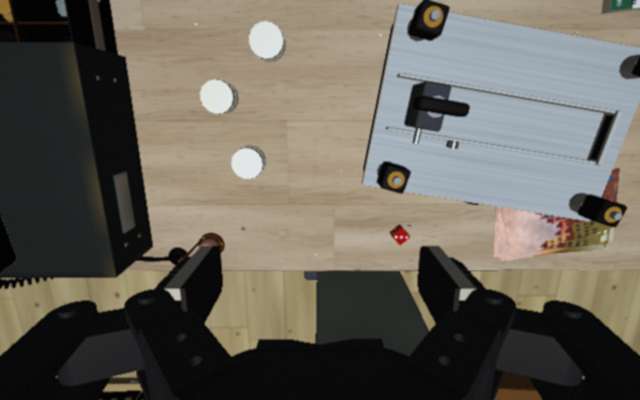

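The wrist views show four brass-topped nuts. In w0 they are at (208,16), (459,62), (201,179) and (420,214). The jaw and its bar sit near (228,105), with the pointer at (229,136) and the mark clip at (272,145). In w1 the jars are at (266,41), (218,97) and (247,163). I'll segment these and triangulate.

```bash
cat >> h.py <<'E'
def load(i):
    d=np.load(f'pics/w{i}.npz'); return cv2.imread(f'pics/w{i}.png'),(d['K'],d['R'],d['t'])
def blobs(m,amin,amax=1e9):
    n,l,s,c=cv2.connectedComponentsWithStats(m.astype(np.uint8)); return [(c[i],s[i]) for i in range(1,n) if amin<=s[i,4]<=amax]
def brass(im):
    h=cv2.cvtColor(im,cv2.COLOR_BGR2HSV); m=cv2.inRange(h,(10,130,90),(28,255,255)); m=cv2.morphologyEx(m,cv2.MORPH_CLOSE,np.ones((7,7))); return m>0
def white(im):
    h=cv2.cvtColor(im,cv2.COLOR_BGR2HSV); return cv2.morphologyEx(cv2.inRange(h,(0,0,150),(179,40,255)),cv2.MORPH_OPEN,np.ones((5,5)))>0
E
python3 - <<'E'
from h import *
for i in (0,1):
    im,c=load(i)
    print(i,'brass'); 
    for b,s in blobs(brass(im),60): print(b.round(1),s[2:],ray(c,[b],.105)[0].round(4))
    print('white')
    for b,s in blobs(white(im),300): print(b.round(1),s,ray(c,[b],.03)[0].round(4))
E
```

```text
0 brass
[209.7  16.5] [ 19  21 239] [0.6333 0.0091 0.105 ]
[459.1  61.5] [ 19  20 213] [ 0.5955 -0.2197  0.105 ]
[198.5 179. ] [ 17  16 161] [0.4838 0.0337 0.105 ]
[437.  230.3] [  61   46 1105] [ 0.4281 -0.2147  0.105 ]
white
[327.6 116.4] [  192    10   268   240 39162] [ 0.5442 -0.0994  0.03  ]
[89.1 39.2] [  72   21   35   37 1015] [0.6287 0.1699 0.03  ]
[46.7 95.7] [ 31  79  33  34 888] [0.5678 0.231  0.03  ]
[ 85.7 162.9] [ 70 148  32  31 777] [0.4882 0.2    0.03  ]
1 brass
[5.5 9.9] [ 13  22 206] [0.6395 0.3907 0.105 ]
[432.3  16.5] [ 19  22 239] [0.6333 0.0074 0.105 ]
[395.2 179.1] [ 18  18 179] [0.4839 0.0321 0.105 ]
[582.5 233.3] [  77   46 1135] [ 0.4245 -0.1711  0.105 ]
[516.6 395.1] [ 46  10 372] [ 0.2107 -0.134   0.105 ]
white
[505.8 115.7] [  363     3   277   244 39112] [ 0.5449 -0.1129  0.03  ]
[265.4  39.3] [ 249   21   34   38 1053] [0.6289 0.17   0.03  ]
[215.8  96.1] [200  79  33  35 926] [0.5679 0.231  0.03  ]
[246.2 163.2] [231 148  31  31 799] [0.4883 0.2001 0.03  ]
```

Run:
```python
from h import *
_,c0=load(0);_,c1=load(1)
print(tri([(c0,(209.7,16.5)),(c1,(432.3,16.5))]),tri([(c0,(198.5,179)),(c1,(395.2,179.1))]))
for a,b in [((89.1,39.2),(265.4,39.3)),((46.7,95.7),(215.8,96.1)),((85.7,162.9),(246.2,163.2))]: print('jar top',tri([(c0,a),(c1,b)]))
yaw=-0.164; i=10
for n in [(.6333,.008),(.484,.033),(.446,-.195),(.5955,-.2197)]:
    for dy in (.03,-.03):
        env.reach([n[0]-.01,n[1]+dy,.23],Q(yaw)); env.dwell(.3)
        K,R,tt=P('wrist'); cv2.imwrite(f'pics/w{i}.png',vision.camera('wrist')); np.savez(f'pics/w{i}.npz',K=K,R=R,t=tt); i+=1
print(env.get_time(),env.get_qpos().round(2))
ims=[cv2.imread(f'pics/w{k}.png')[100:300,170:470] for k in range(10,18)]
cv2.imwrite('pics/m.png',np.vstack([np.hstack(ims[:2]),np.hstack(ims[4:6])]))
for k in range(10,18):
    im,c=load(k); print(k)
    for b,s in blobs(brass(im),150):
        if 150<b[0]<490 and b[1]<280: print(b.round(1),s[2:],ray(c,[b],.109)[0].round(4))
```

```text
[0.63267073 0.00827603 0.10774906] [0.48443424 0.03270284 0.10759862]
jar top [0.62886104 0.17007593 0.02970309]
jar top [0.56785933 0.2311758  0.02971957]
jar top [0.48821926 0.20024781 0.02961217]
10.6667 [ 0.43  0.43 -0.17  1.66  0.08  1.06 -1.5 ]
10
[355.  176.9] [ 22  21 264] [0.6329 0.0084 0.109 ]
11
[281.6 189.2] [ 22  20 269] [0.6328 0.008  0.109 ]
12
[354.4 176.5] [ 22  21 273] [0.485  0.0327 0.109 ]
13
[281.7 187.6] [ 22  21 265] [0.4848 0.0323 0.109 ]
14
[355.  175.6] [ 22  22 277] [ 0.4474 -0.1945  0.109 ]
[408.2 203.2] [  59   58 1319] [ 0.4181 -0.2337  0.109 ]
15
[326.3 141.9] [ 28  17 154] [ 0.4768 -0.2363  0.109 ]
[280.3 187.1] [ 21  21 267] [ 0.4475 -0.1948  0.109 ]
[355.  210.9] [  55   58 1308] [ 0.4184 -0.2507  0.109 ]
16
[352.3 176.2] [ 22  21 275] [ 0.5955 -0.2189  0.109 ]
17
[229.9   7.7] [ 42  19 635] [ 0.7281 -0.2092  0.109 ]
[280.5 189.1] [ 21  20 264] [ 0.5954 -0.219   0.109 ]
```

View pics/m.png

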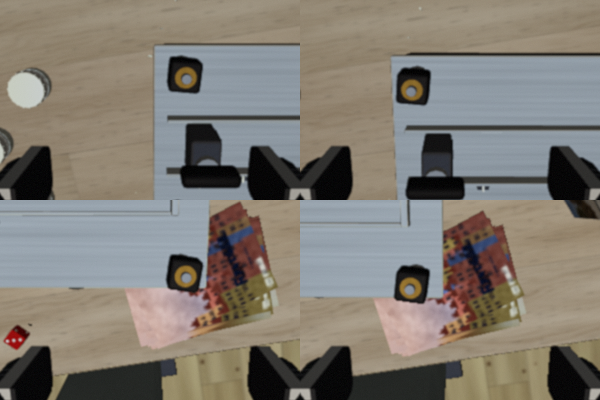

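```bash
cat >> h.py <<'E'
YAW=-.1635
NUT=dict(FL=(.6328,.0082),NL=(.4849,.0325),NR=(.4474,-.1946),FR=(.5955,-.219))
def turn(name,ztop=.109,off=.1):
    x,y=NUT[name]; y0=YAW-off+np.pi; z=ztop-.017
    env.grip(.05,50)
    env.reach([x,y,.20],Q(y0)); env.movel([x,y,z],.12)
    env.grip(.015,50); print(name,'open',env.get_opening(),'F',env.get_force().round(1),'q7',env.get_qpos()[6])
    N=6
    for k in range(1,N+1):
        a=y0+(YAW-.03-y0)*k/N
        q=env.inverse_kinematics([x,y,z-.003*k/N],Q(a)); env.goto_joints(q)
    env.dwell(.2); print('F',env.get_force().round(1),'T',env.get_torque().round(2),'q7',env.get_qpos()[6].round(2),'t',env.get_time())
    env.grip(.05); env.movel([x,y,.20],.15)
E
python3 - <<'E'
from h import *
q0=env.get_qpos()
for n,(x,y) in NUT.items():
    for a in (YAW-.1+np.pi,YAW): print(n,env.inverse_kinematics([x,y,.09],Q(a)))
turn('NL')
x,y=NUT['NL']; env.reach([x-.01,y-.03,.23],Q(YAW)); env.dwell(.3)
K,R,tt=P('wrist'); cv2.imwrite('pics/w20.png',vision.camera('wrist'));np.savez('pics/w20.npz',K=K,R=R,t=tt)
a=cv2.imread('pics/w13.png')[130:230,220:340];b=cv2.imread('pics/w20.png')[130:230,220:340]
cv2.imwrite('pics/m2.png',cv2.resize(np.hstack([a,b]),None,fx=3,fy=3,interpolation=2)); print(env.get_time())
E
```

```text
FL [ 0.447412    0.720019   -0.7984866   1.73815938  0.61783944  0.95338079
  0.70713098]
FL [ 0.04758855  0.58851965 -0.21702532  1.76728163  0.16681018  0.8036869
 -1.98442825]
NL [ 0.47148167  0.51766718 -0.82107403  2.08431303  0.54960395  0.76613293
  0.61217915]
NL [ 0.03013874  0.40134088 -0.27037797  2.11192099  0.17356887  0.64874109
 -2.09278373]
NR [ 0.91698244  0.5061324  -0.7796425   2.08184513  0.52073405  0.75467593
  1.11558892]
NR [ 0.43365479  0.3966667  -0.18162389  2.11262171  0.11689125  0.64145952
 -1.56224573]
FR [ 0.79409745  0.7115165  -0.76983632  1.73523172  0.59575899  0.94405094
  1.08966067]
FR [ 0.37435492  0.58652164 -0.16413416  1.76607418  0.12649965  0.79922779
 -1.58546521]
NL open 0.025288929012180966 F [-1.4  0.5  7. ] q7 0.6499769035327804
F [-15.2   3.1  26.8] T [0.42 2.96 0.61] q7 -1.98 t 17.6833
19.575
```

View pics/m2.png

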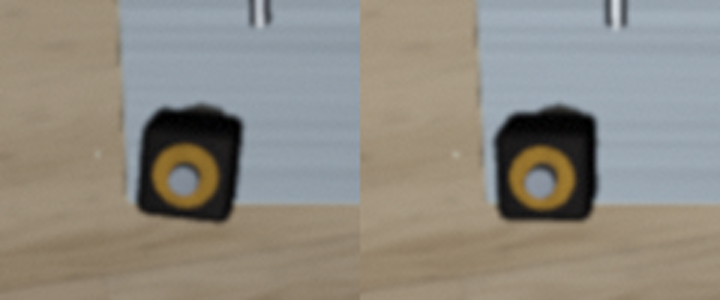

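NL now sits square to the tray, having started about 7° clockwise of it, so it is at its stop. Next come FR, NR and FL.

```bash
sed -i 's/z-.003\*k/z-.0026*k/' h.py
python3 - <<'E'
from h import *
i=21; out=[]
for n,p in [('FR',16),('NR',15),('FL',11)]:
    turn(n)
    x,y=NUT[n]; env.reach([x-.01,y-.03 if n!='FR' else y+.03,.23],Q(YAW)); env.dwell(.3)
    K,R,tt=P('wrist'); cv2.imwrite(f'pics/w{i}.png',vision.camera('wrist'));np.savez(f'pics/w{i}.npz',K=K,R=R,t=tt)
    u=290 if n=='FR' else 220
    f=lambda k: cv2.imread(f'pics/w{k}.png')[130:230,u:u+120]
    out.append(cv2.resize(np.hstack([f(p),f(i)]),None,fx=2,fy=2,interpolation=2)); i+=1
cv2.imwrite('pics/m3.png',np.vstack(out)); print(env.get_time())
E
```

```text
FR open 0.02541723079824333 F [-0.8  2.   6.6] q7 1.3573155107599957
F [-12.7   6.4  19.7] T [1.09 2.6  0.86] q7 -1.2 t 27.075
NR open 0.02514740846345301 F [-0.6  1.6  4.9] q7 1.5596681120592548
F [-11.1   3.   20.5] T [0.78 2.14 0.71] q7 -0.96 t 36.1083
FL open 0.025098679104768446 F [-0.4 -0.2  3.9] q7 1.2863644117755493
F [-12.6   3.3  17.5] T [0.54 2.39 0.54] q7 -1.22 t 44.725
46.6083
```

View pics/m3.png

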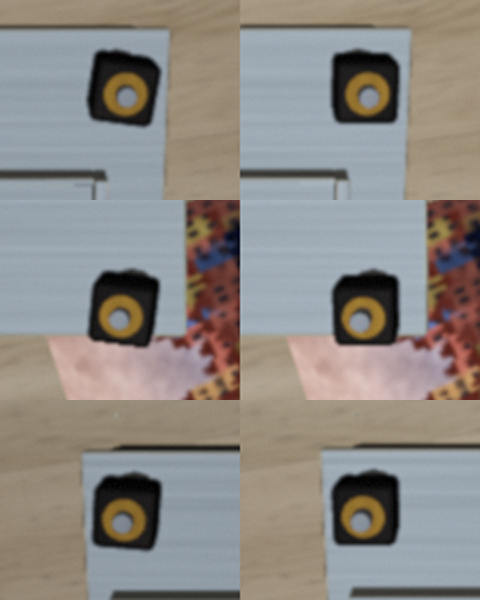

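All four nuts are now square to the tray, each having started a few degrees off, so they are tight. Next I'll look at the jars again and pick the first, checking the grip and the placing.

```bash
cat >> h.py <<'E'
TR=np.array([.5402,-.0932,.060])
c_,s_=np.cos(YAW),np.sin(YAW)
def W(x,y,z=0): return [TR[0]+c_*x-s_*y,TR[1]+s_*x+c_*y,TR[2]+z]
def T(p): d=np.asarray(p)[:2]-TR[:2]; return np.array([c_*d[0]+s_*d[1],-s_*d[0]+c_*d[1]])
def snap(k,pos,yaw):
    env.reach(pos,Q(yaw)); env.dwell(.3); c=P('wrist'); im=vision.camera('wrist'); cv2.imwrite(f'pics/w{k}.png',im); np.savez(f'pics/w{k}.npz',K=c[0],R=c[1],t=c[2]); return im,c
def caps(k):
    im,c=snap(k,[.487,.11,.30],0); r=[]
    for b,s in blobs(white(im),500,2500):
        if b[1]<250 and max(s[2:4])<45 and s[4]>.65*s[2]*s[3]:
            # plate or table: by position
            p=ray(c,[b],.03)[0]; r.append(p)
    return r
G=YAW+np.pi/2
def pick(p):
    env.grip(.065,40); env.reach([p[0],p[1],.13],Q(G)); env.movel([p[0],p[1],.027],.12); env.grip(.02,40)
    print('open',env.get_opening(),env.get_gripper_force()); env.movel([p[0],p[1],.20],.2)
def place(y):
    env.reach(W(0,y,.14),Q(G)); env.movel(W(0,y,.05),.15); h=env.movel(W(0,y,.0265),.04,stop_force=6)
    print('hit',h,'z',env.get_tcp_pos()[2]-.06,env.get_opening()); env.grip(.06); env.movel(W(0,y,.14),.15)
E
python3 - <<'E'
from h import *
r=caps(30); print(np.round(r,4))
pick(r[0]); place(-.077)
im,c=snap(31,[.487,-.03,.30],0); print(env.get_time())
E
```

```text
[[0.6289 0.1698 0.03  ]
 [0.5678 0.231  0.03  ]
 [0.512  0.1874 0.03  ]]
open 0.03819183926781934 39.7957706451416
hit True z 0.027693381536516043 0.03839817414282924
57.425
```

View pics/w31.png

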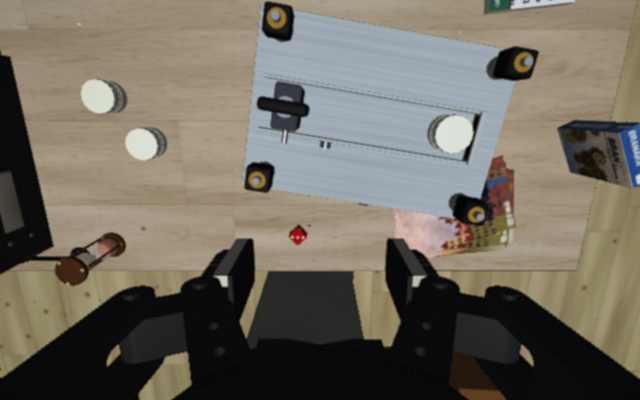

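The first jar stands in the channel at (454,133) against the end stop. One of the other jars has been knocked to (145,144). I'll relocate and place the remaining two.

Run:
```python
from h import *
for k,y in ((32,-.033),(33,.011)):
    r=[p for p in caps(k) if p[1]>.1]; print(np.round(r,4)); pick(r[0]); place(y)
im,c=snap(34,[.487,-.08,.28],YAW); print(env.get_time())
for b,s in blobs(white(im),300,3000): 
    if b[1]<250: print(b.round(1),s[2:],T(ray(c,[b],.09)[0]).round(4))
```

```text
[[0.5678 0.2312 0.03  ]
 [0.5119 0.1875 0.03  ]]
open 0.03840472436233491 39.59075152873993
hit True z 0.027656352564725498 0.03799074696942564
[[0.5117 0.1873 0.03  ]]
open 0.03800800552215116 39.418049454689026
hit True z 0.027548828717593773 0.03803467930720227
77.3417
```

View pics/w34.png

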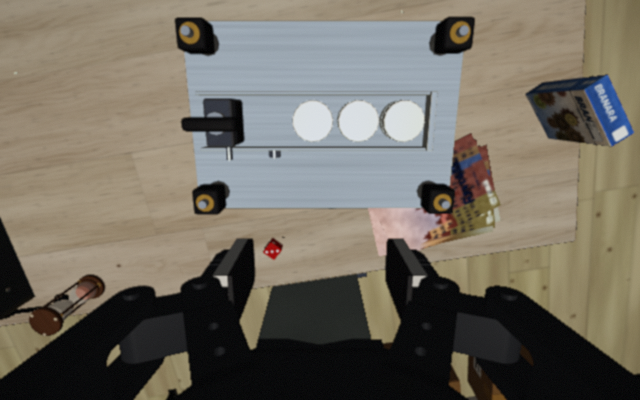

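All three jars stand upright in line at (312,121), (358,121) and (404,121). Now close views of the pointer, mark and bar.

Run:
```python
from h import *
a,_=snap(40,W(-.045,.10,.16),YAW); b,_=snap(41,W(-.045,.05,.16),YAW)
f=lambda i: cv2.resize(i[60:240,170:470],None,fx=1.3,fy=1.3,interpolation=2)
cv2.imwrite('pics/m4.png',np.hstack([f(a),f(b)])); print(env.get_time())
for k in (40,41):
    im,c=load(k); h=cv2.cvtColor(im,cv2.COLOR_BGR2HSV); m=(h[:,:,2]>190)
    for q,s in blobs(m,8,300):
        if 60<q[1]<250: print(k,q.round(1),s,T(ray(c,[q],.078)[0]).round(4))
```

```text
78.8833
40 [322.5 176.2] [322 170   2  13  25] [-0.0337  0.0963]
40 [373.4 175.1] [373 172   2   8  13] [-0.0327  0.0529]
40 [487.6 238.7] [486 237   5   5  18] [-0.091  -0.0521]
41 [265.5 176.5] [265 170   2  13  24] [-0.0343  0.0966]
41 [318.3 176.2] [318 172   2   8  11] [-0.0339  0.0515]
41 [431.5 239.6] [427 237  11   8  34] [-0.0917 -0.0502]
```

View pics/m4.png

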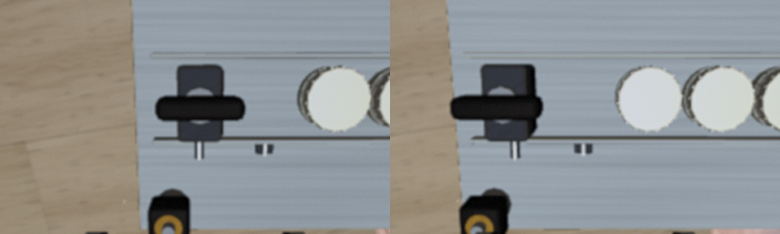

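Run:
```python
from h import *
im0,c0=load(40);im1,c1=load(41)
for n,a,b in (('ptr',(322.5,176.2),(265.5,176.5)),('mark',(373.4,175.3),(318.3,176.0))):
    p=tri([(c0,a),(c1,b)]); print(n,T(p).round(4),p[2].round(4))
bb=[]
for im,c,x0 in ((im0,c0,280),(im1,c1,205)):
    m=np.zeros(im.shape[:2],bool); m[120:165,x0:x0+95]=im[120:165,x0:x0+95].max(2)<28
    for q,s in blobs(m,300): print('bar',q.round(1),s,T(ray(c,[q],.138)[0]).round(4)); bb.append((c,q))
p=tri(bb); print(T(p).round(4),p[2].round(4))
```

```text
ptr [-0.0338  0.0963] 0.079
mark [-0.035   0.0515] 0.07
bar [323.5 142.9] [ 291  133   67   20 1081] [0.0005 0.0961]
bar [254.4 141.7] [ 218  120   69   44 1257] [0.0009 0.0926]
[-0.0009  0.096 ] 0.1213
```

```bash
cat >> h.py <<'E'
def spin(p,a0,a1,N=3):
    for k in range(1,N+1): env.goto_joints(env.inverse_kinematics(p,Q(a0+(a1-a0)*k/N)))
    env.dwell(.15); print('F',env.get_force().round(1),'T',env.get_torque().round(2))
ZB=.064
def meas(k,yp,ym,zp=.079,zm=.070):
    im,c=snap(k,W(-.045,yp,.16),YAW)
    for q,s in blobs(cv2.cvtColor(im,cv2.COLOR_BGR2HSV)[:,:,2]>190,6,300):
        if 150<q[1]<200 and 250<q[0]<400: print(q.round(1),s,'as ptr',T(ray(c,[q],zp)[0]).round(4),'as mark',T(ray(c,[q],zm)[0]).round(4))
E
python3 - <<'E'
from h import *
y=.0963; env.grip(.035,40)
env.reach(W(0,y,.16),Q(G)); env.movel(W(0,y,ZB),.12); env.grip(.005,40); print(env.get_opening(),env.get_force().round(1))
spin(W(0,y,ZB),G,G+1.37)
env.dwell(.2); y2=y-.0448
env.movel(W(0,y2,ZB),.03); env.dwell(.3); print('F',env.get_force().round(1),T(env.get_tcp_pos()))
env.grip(.035); env.movel(W(0,y2,.16),.12)
meas(50,.0515,.0515); print(env.get_time())
im=cv2.imread('pics/w50.png'); cv2.imwrite('pics/m5.png',cv2.resize(im[60:240,170:470],None,fx=2,fy=2,interpolation=2))
E
```

```text
0.01630900544258531 [-5.8  0.2  6.6]
F [-4.6  2.   7.6] T [0.26 1.26 0.04]
F [-5.6  4.   8.1] [-0.00071076  0.05302971]
[317.5 180. ] [317 178   2   5  10] as ptr [-0.0371  0.0528] as mark [-0.039   0.0528]
89.35
```

View pics/m5.png

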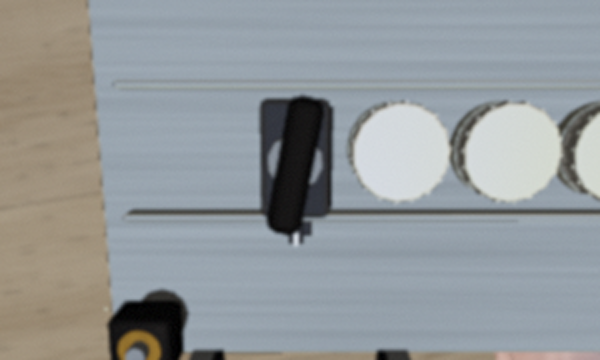

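The jaw is at the mark: the pointer is at (295,236) in the crop, covering the clip at (306,228), about 1.3 mm short. The bar is unlocked at about 80°. I'll regrip centred on the mark and lock it.

Run:
```python
from h import *
y=.0512
env.reach(W(0,y,.16),Q(G+1.37)); env.movel(W(0,y,ZB),.12); env.grip(.005,40); env.dwell(.2); print(env.get_opening(),T(env.get_tcp_pos()))
spin(W(0,y,ZB),G+1.37,G-.02); print(T(env.get_tcp_pos()))
env.grip(.035); env.movel(W(0,y,.16),.12)
meas(51,.0515,.0515); print(env.get_time())
im=cv2.imread('pics/w51.png')
im2,c=snap(52,[.487,-.08,.28],YAW)
for b,s in blobs(white(im2),300,3000): 
    if b[1]<250: print(b.round(1),s[2:],T(ray(c,[b],.09)[0]).round(4))
f=cv2.resize(im[60:240,170:470],None,fx=1.3,fy=1.3); cv2.imwrite('pics/m6.png',np.hstack([f,im2[0:234,160:500]]))
```

```text
0.01606098793115156 [0.00095844 0.05166063]
F [-6.6 -1.6 10.9] T [-0.22  1.25 -0.02]
[-0.00097062  0.0500321 ]
[318.5 176. ] [318 170   2  13  26] as ptr [-0.0336  0.0518] as mark [-0.0354  0.0519]
97.6333
```

View pics/m6.png

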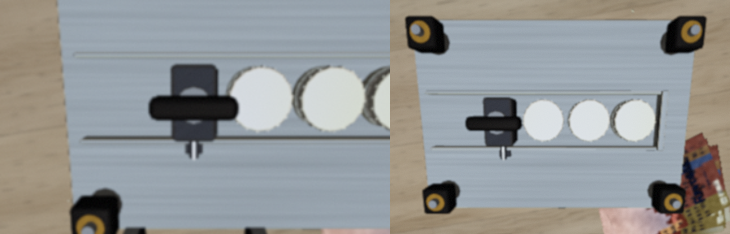

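The clamp is locked, with its bar along the channel at (193,108). The pointer reads 0.0518 against the mark at 0.0515, and three jars stand upright. I'm handing it in.

```bash
python3 -c "
from h import *
print(env.job_done(),env.get_time())"
```

```text
the job is handed in; nothing more can be done
the job is handed in; nothing more can be done
```

The job is handed in at about 98 s: all four nuts tightened in cross order, three jars upright in the channel, and the jaw locked with its pointer about 0.3 mm from the mark by camera; no verdict came back.

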